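# Take the weight off the sample box and hold its lid half open

## Task

The lid of the sample box is kept down by a metal weight: first stand that weight upright in the empty, larger pocket of the wooden weight holder and let go of it, while the lid stays shut. Then lift the lid by its front grip and hold it open at 45 degrees, so that it shades the dishes while they are photographed; it falls shut if let go, so finish while still holding it still at that angle. Leave the small weight and everything else on the bench as it is.

Things in the scene. Friction and masses are not known exactly. Their poses are not given: they have to be found in the camera images.
- sample_box: Grey open-topped box with an aluminium lid, fixed to the bench: 170 (x) x 220 (y) x 80 mm high, walls 6 mm. Origin: centre of its underside. The hinge runs along its +y axis at the far (+x) side; the lid's grip is at its -x side, facing the robot, the box being turned by up to 0.3 rad. Two flat dishes lie inside. The shut lid's top face is 90 mm above the underside.
- lid (a joint): Hinge of the lid, rad: 0 shut, grows as the front edge rises, stop at 1.35 (it never stays open by itself; held open only by the robot, 45 degrees = 0.785). The lid is a 172 x 226 x 10 mm plate, about 0.4 kg, hinge nearly frictionless; lifting by the grip takes about 2 N.
- lid_hinge (a point): Middle of the hinge line, 85 mm in +x and 85 mm up from the box's origin; the hinge line runs along the box's y axis.
- lid_grip (a point): Centre of the lid's lifting grip: a round dark steel bar, 30 mm long along the box's y axis, 20 mm diameter, on an 18 mm wide stem, 38 mm in front of the lid's front edge and 210 mm from the hinge line. It can be pinched from above across its two flat ends (along y, 30 mm), free space all round; it may then turn between the fingers as the lid rises. Shut, it is 85 mm above the bench. Moves with the lid.
- weight_large: Bright metal cylindrical weight with a knob, 27 mm diameter, 48 mm high, about 0.2 kg, standing on the lid, anywhere up to 40 mm in x and 70 mm in y from its middle. Origin: centre of its underside, z up. The straight cylinder is the lower part, about 30 mm high; the fingers may take it there from any side.
- weight_holder: Flat wooden plate fixed to the bench, 70 (x) x 150 (y) x 18 mm high, with two square pockets 5 mm deep: the larger, 41 mm wide, empty, at y = -45 mm; the smaller, 29 mm wide, at y = +45 mm, with the small weight in it. Origin: centre of its underside. Turned by up to 0.5 rad.
- pocket (a point): Centre of the floor of the larger, empty pocket, 13 mm above the bench; axes as the weight holder's.
- weight_small: Small weight of the same shape, 18 mm diameter, 29 mm high, standing in the small pocket 90 mm from the larger one: leave it. Origin: centre of its underside.
- forceps: Bystander: steel forceps, 132 mm long, lying flat.
- hex_key: Bystander: black hex key, 88 mm long, lying flat.
- pen: Bystander: pen, 145 mm long, lying flat.
Not all that is in view belongs to the job. Of the things shaped like the weight_holder, the wooden one is meant.

How it is judged:
By the outcome, as a careful person would: the job done as asked, in the order asked, and still so for the second after the job is handed in, while the arm keeps its last pose, push and grip.
It also fails if it takes over 58 s, if anything falls off the work surface, if the arm or the gripper's body presses on something with over 40 N, if the wrist force passes 120 N, or if a joint passes its speed limit or range.

## Robot

A 7-joint arm with a two-finger parallel gripper is mounted at the origin on a cart in front of the work surface, level with it; the furniture and walls round the work are solid. World frame = base frame: x ahead of the robot, y to its left, z up, the work surface at z = 0. Lengths are in m, angles in rad, forces in N, time in s.
With the tool pointing down it reaches from about 0.35 to 0.9 m from the base axis. Payload 8.1 kg.
Tool frame: the origin (TCP) lies at the very end of the fingers, on their centre line; the grasp point (between the pads) lies 19 mm behind it (grip_point_offset is the distance from the TCP to the grasp point, in m); z points along the fingers, x is the direction in which the jaws open and shut, and the axes are right-handed (so a half turn about z gives the same grasp; the last joint's range is limited). The gripper opens to 92 mm and grips with 3 to 60 N. Pads are 19 mm wide; open, the fingers measure 130 mm over their backs; the gripper's body (75 mm by 190 mm) begins 47 mm behind the grasp point.
Start: joints at [-1.326, 0.434, 0.025, 1.573, -0.012, 1.134, -0.075], TCP at [0.213, 0.588, 0.227] pointing down, gripper open.
Joint ranges: [-2.62, 2.62], [-0.44, 2.09], [-1.27, 1.32], [0.08, 2.57], [-1.32, 4.46], [0.12, 2], [-2.74, 2.74]. Speed limits (rad/s): [2.22, 2.22, 3.01, 3.01, 3.14, 3.14, 3.14].

## Interface

Orientations are given as a rotation vector (axis times angle).
In Python, from cell import observe, get_image, camera_model, sign_off, grip_point_offset gives the robot as it stands.
- The arm moves only by the tool play_rows, never from a script. Its argument "rows" is a list of rows, each a list of 7 numbers: the shift along the tool's x, y, z as a fraction of full scale, then the turn, a rotation vector about the tool's x, y, z as a fraction of full scale, then the closure, from -1 (fully open) to 1 (shut). A call has 1 to 5 rows; each row shifts and turns the pose as measured when the row begins, along the tool's axes as they then stand; what a row does not reach is not made up. Full scale, the value 1, is 0.15 m for a shift and 0.5 rad for a turn. A row lasts 1/10 s, in which the tool goes at most 50 mm and 8.59 degrees, less where a joint would pass 70% of its speed; a pose out of reach is approached as far as the arm can. A call with a number of a shift or a turn outside -1 to 1 is refused whole. A call with a gripper value outside its range is refused whole. The fingers move at their own pace and stop on an object; "force" is the grip in N (left out, the last holds). Time passes only in rows, so rows that do not move let the fingers close. It gives the time, the measured TCP pose, the force and the opening at its end, in the units of the state.
- observe(): the state, without advancing time (a new reading comes with each control period).
- get_image(name): name is "scene" or "side" or "wrist"; returns the picture (420x560x3 uint8, blue, green, red); there is no depth.
- camera_model(name): a dict with "K" (3x3 intrinsics, pixels), "dist" ([k1, k2, p1, p2, k3] as OpenCV has them; the pictures are not rectified), "R" (3x3) and "t" (3): a world point X has camera coordinates R X + t. Camera axes: x right, y down, z forward; pixel columns grow to the right and rows downward; lengths in m; the calibration is good to about 2 mm. A picture is of the moment at which its call begins: read the wrist's pose just before it. camera_model takes no time and is no camera call; for the wrist camera it gives the pose at the moment of the call.
- sign_off(): hands the job in, once; it reports no verdict.
The state is a dict: "clock": time; "joints": joint angles; "dq": joint speeds; "joint_efforts": joint torques, N m; "position": TCP position; "ee_rot": TCP orientation; "force": force on the tool from outside, world axes, zero at the start; "ft_torque": the same for the moment, N m; "width": opening from 0.0 (shut) to 1.0 (fully open).
Only numpy, scipy, OpenCV 4.12 (cv2) and the standard library are available. Lean on these libraries where they do the work, as an engineer would, in place of code of your own. Each camera call takes 0.05 s, during which the arm holds its last target.

## Working session

There is one attempt and no reset: what is moved stays moved. The work goes in short steps, Python scripts to look and compute and a tool call to move; the robot and the scene stay as the last step left them, time stands still between calls to the robot, and variables do not carry over. Pictures are saved under pics/ and viewed, and the job is handed in when it is done.

Besides the shell and the picture viewer there is one more tool, called after "Call:" as name(argument=value, ...) on one line, values as JSON. play_rows: Moves the arm, as the interface text tells. Its arguments: {"type":"object","properties":{"rows":{"type":"array","items":{"type":"array","items":{"type":"number"}}},"force":{"type":"number"}},"required":["rows"]}

```bash
mkdir -p pics; ls; python3 - <<'E'
from cell import *
import cv2
print(observe()); print(grip_point_offset)
for n in ["scene","side","wrist"]:
    cv2.imwrite(f"pics/{n}0.png",get_image(n))
    m=camera_model(n); print(n,m)
E
```

```text
pics
{'clock': 0.0, 'joints': array([-1.32563093,  0.43518846,  0.02500163,  1.57411363, -0.01159081,
        1.13399821, -0.07510783]), 'dq': array([-9.10303125e-05, -2.03626040e-03,  2.03824395e-03, -1.26788912e-03,
        1.18070879e-03,  1.26853579e-03,  6.39513838e-04]), 'joint_efforts': array([ 7.90473878e-04, -6.67847300e+01,  9.85505171e-01, -3.14457214e+01,
       -6.04988867e-02,  4.32220974e-02,  1.82953181e-04]), 'position': array([0.21289495, 0.58707071, 0.22596037]), 'ee_rot': array([ 2.57152052e+00,  1.80289944e+00, -1.85292526e-03]), 'force': array([ 0.47081814, -0.3479418 ,  0.16045061]), 'ft_torque': array([ 0.0250509 , -0.00156806,  0.0099452 ]), 'width': 0.9983638083401292}
0.0188
scene {'K': array([[417.1094257 ,   0.        , 280.12332016],
       [  0.        , 417.1094257 , 204.3587753 ],
       [  0.        ,   0.        ,   1.        ]]), 'dist': array([-0.12297931,  0.        ,  0.        ,  0.        ,  0.        ]), 'R': array([[-0.81251256, -0.58277055,  0.01420622],
       [-0.42946754,  0.58193951, -0.69058239],
       [ 0.39418392, -0.56720798, -0.72
[... 301 characters left out ...]
    ]), 'R': array([[ 0.90358475, -0.42825662, -0.01143986],
       [-0.23867255, -0.48104431, -0.84358271],
       [ 0.35576679,  0.76497885, -0.5368774 ]]), 't': array([-0.55948377,  0.13407804,  0.871156  ])}
wrist {'K': array([[337.90940463,   0.        , 278.41893394],
       [  0.        , 337.90940463, 212.15962299],
       [  0.        ,   0.        ,   1.        ]]), 'dist': array([-0.06822499,  0.        ,  0.        ,  0.        ,  0.        ]), 'R': array([[ 3.41130755e-01,  9.40015785e-01, -3.61788865e-04],
       [ 8.94374767e-01, -3.24449159e-01,  3.07939148e-01],
       [ 2.89350278e-01, -1.05371089e-01, -9.51405986e-01]]), 't': array([-0.62460262, -0.03882843,  0.39063631])}
```

View pics/scene0.png

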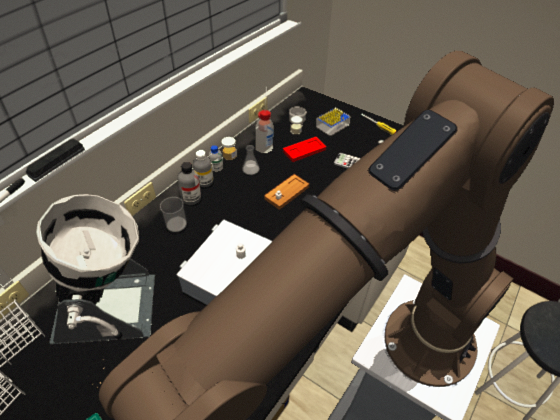

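View pics/side0.png

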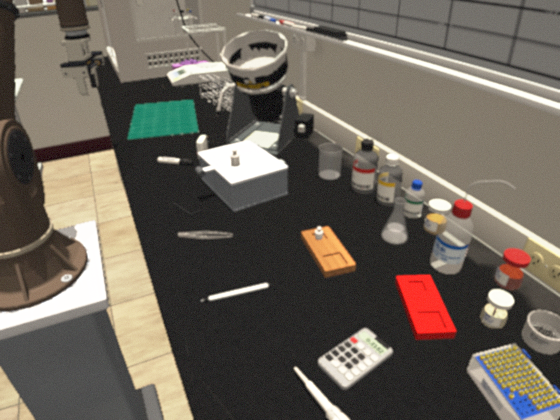

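View pics/wrist0.png

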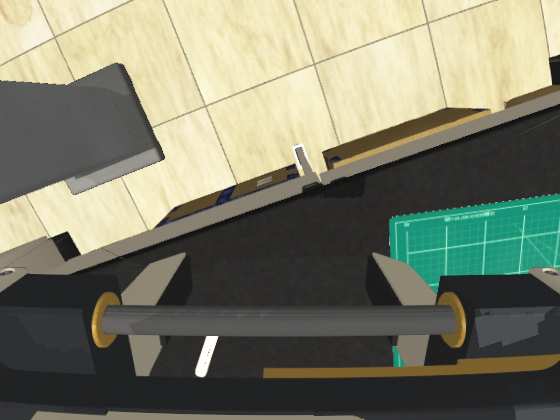

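The side view shows the box and lid with the weight at about (235,158), the wooden holder at about (328,250) with the small weight at (319,232), and a red decoy at (425,305). The scene camera also sees the holder (287,190) and the weight (240,250). I'll enlarge both.

```bash
python3 - <<'E'
import cv2
a=cv2.imread("pics/side0.png"); s=cv2.imread("pics/scene0.png")
cv2.imwrite("pics/a1.png",cv2.resize(a[125:225,140:300],None,fx=5,fy=5,interpolation=cv2.INTER_CUBIC))
cv2.imwrite("pics/a2.png",cv2.resize(a[215:285,290:370],None,fx=8,fy=8,interpolation=cv2.INTER_CUBIC))
cv2.imwrite("pics/a3.png",cv2.resize(s[165:315,170:320],None,fx=4,fy=4,interpolation=cv2.INTER_CUBIC))
E
```

```text
(no output)
```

View pics/a1.png

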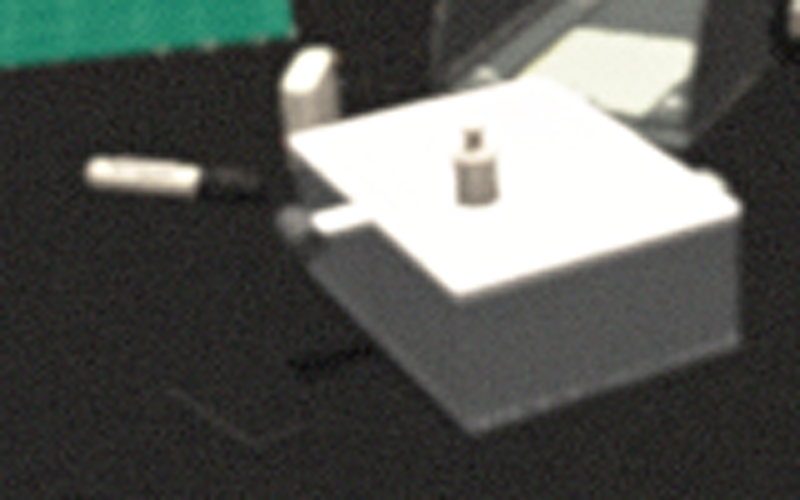

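View pics/a2.png

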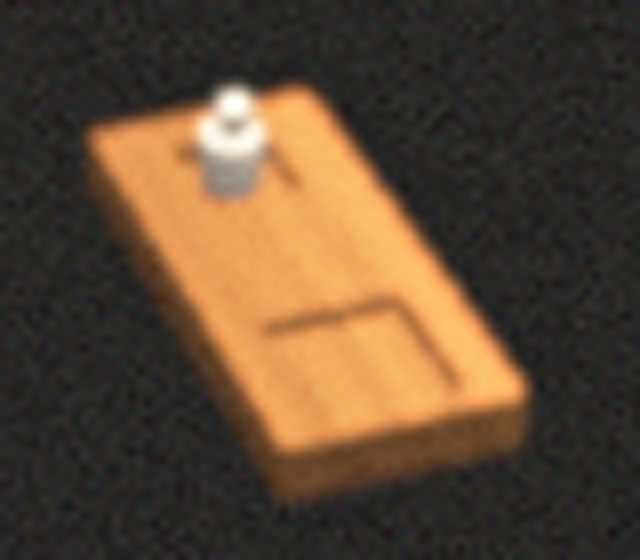

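View pics/a3.png

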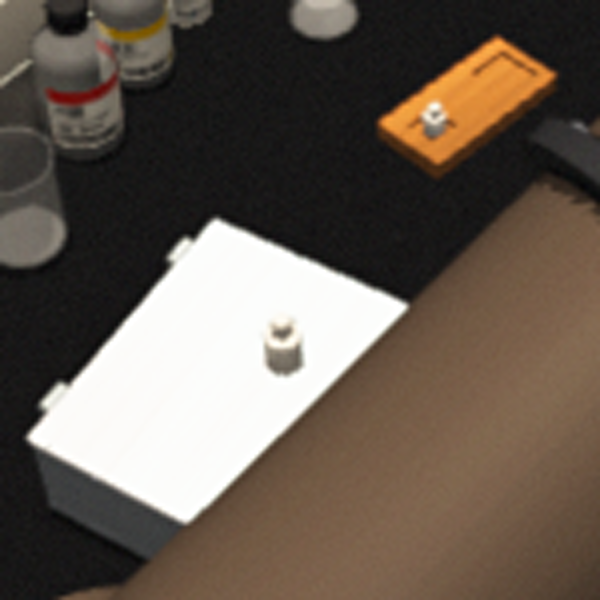

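```bash
cat > h.py <<'E'
import numpy as np, cv2
from scipy.spatial.transform import Rotation as Ro
from cell import *
def ray(n,px,m=None):
    m=m or camera_model(n)
    p=cv2.undistortPoints(np.array(px,float).reshape(-1,1,2),m["K"],m["dist"]).reshape(-1,2)
    d=np.c_[p,np.ones(len(p))]@m["R"]; c=-m["R"].T@m["t"]
    return c,d
def on(n,px,z,m=None):
    c,d=ray(n,px,m); return c+d*((z-c[2])/d[:,2])[:,None]
def proj(n,X,m=None):
    m=m or camera_model(n)
    return cv2.projectPoints(np.array(X,float).reshape(-1,3),cv2.Rodrigues(m["R"])[0],m["t"],m["K"],m["dist"])[0].reshape(-1,2)
def tri(na,pa,nb,pb):
    ca,da=ray(na,[pa]); cb,db=ray(nb,[pb])
    A=np.c_[da[0],-db[0]]; s=np.linalg.lstsq(A,cb-ca,rcond=None)[0]
    P,Q=ca+da[0]*s[0],cb+db[0]*s[1]; return (P+Q)/2,np.linalg.norm(P-Q)
def crop(px,f,o): return (np.array(px,float)+.5)/f-.5+np.array(o)
E
python3 - <<'E'
from h import *
np.set_printoptions(precision=4,suppress=True)
L=crop([(287,137),(463,297),(740,207),(543,78)],5,(140,125))
P=on("side",L,.09);print("lid side",P,[np.linalg.norm(P[i]-P[i-1]) for i in range(4)],P.mean(0))
S=on("scene",crop([(216,218),(408,306),(28,436)],4,(170,165)),.09);print("lid scene",S,np.linalg.norm(S[0]-S[1]),np.linalg.norm(S[0]-S[2]), (S[1]+S[2])/2)
H=on("side",crop([(88,130),(318,86),(530,388),(278,455)],8,(290,215)),.018);print("holder",H,[np.linalg.norm(H[i]-H[i-1]) for i in range(4)],H.mean(0))
H=on("scene",crop([(378,126),(436,168),(557,76),(497,37)],4,(170,165)),.018);print("holder sc",H,[np.linalg.norm(H[i]-H[i-1]) for i in range(4)],H.mean(0))
# pocket corners side z .018: 
K=on("side",crop([(265,328),(393,296),(460,385)],8,(290,215)),.018);print("pocket",K,(K[0]+K[2])/2)
print("weight tri knobtop",tri("side",crop((473,130),5,(140,125)),"scene",crop((281,318),4,(170,165))))
print("weight base", on("side",[crop((476,200),5,(140,125))],.09),on("scene",[crop((284,370),4,(170,165))],.09))
print("weight axis mid z", on("side",[crop((475,178),5,(140,125))],.09+.015+.0),on("scene",[crop((283,352),4,(170,165))],.105))
print("grip",on("side",[crop((295,224),5,(140,125))],.085))
E
```

```text
lid side [[0.4648 0.2452 0.09  ]
 [0.4921 0.0136 0.09  ]
 [0.6605 0.0422 0.09  ]
 [0.6312 0.2588 0.09  ]] [np.float64(0.1668732457930651), np.float64(0.23319140438869915), np.float64(0.17087470000856786), np.float64(0.2185292551888666)] [0.5622 0.14   0.09  ]
lid scene [[0.6628 0.0487 0.09  ]
 [0.4983 0.0312 0.09  ]
 [0.6363 0.2715 0.09  ]] 0.16552122837784447 0.2243096142787643 [0.5673 0.1513 0.09  ]
holder [[ 0.5995 -0.1515  0.018 ]
 [ 0.6726 -0.1621  0.018 ]
 [ 0.6498 -0.3088  0.018 ]
 [ 0.576  -0.3022  0.018 ]] [np.float64(0.15254444870365338), np.float64(0.07386828370881125), np.float64(0.14852745940767734), np.float64(0.07411293608152619)] [ 0.6244 -0.2312  0.018 ]
holder sc [[ 0.6681 -0.1561  0.018 ]
 [ 0.6002 -0.1456  0.018 ]
 [ 0.5798 -0.2978  0.018 ]
 [ 0.6504 -0.3084  0.018 ]] [np.float64(0.15329051831404786), np.float64(0.06874316472748736), np.float64(0.15354339059300764), np.float64(0.07140601822637299)] [ 0.6246 -0.227   0.018 ]
pocket [[ 0.5994 -0.2555  0.018 ]
 [ 0.6382 -0.2591  0.018 ]
 [ 0.6338 -0.2995  0.018 ]] [ 0.6166 -0.2775  0.018 ]
weight tri knobtop (array([0.5393, 0.1173, 0.1312]), np.float64(0.0037855825376154734))
weight base [[0.5355 0.1151 0.09  ]] [[0.5335 0.1269 0.09  ]]
weight axis mid z [[0.5347 0.1113 0.105 ]] [[0.5359 0.1236 0.105 ]]
grip [[0.4405 0.1419 0.085 ]]
```

```bash
cat >> h.py <<'E'
def rot(yaw,tilt=0):
    # tool z down, tool x at world angle yaw; tilt>0 leans the gripper body towards -toolY (back), about tool x
    x=np.array([np.cos(yaw),np.sin(yaw),0]); z=np.array([0,0,-1.]); y=np.cross(z,x)
    return Ro.from_matrix(np.c_[x,y,z])*Ro.from_euler('x',-tilt)
def plan(p,R,n=None,step=.045,g=-1):
    o=observe(); P=o["position"]; A=Ro.from_rotvec(o["ee_rot"]); d=np.array(p)-P
    w=(A.inv()*R).as_rotvec()
    n=n or int(max(1,np.ceil(np.linalg.norm(d)/step),np.ceil(np.linalg.norm(w)/.13)))
    print("clock",o["clock"],"n",n,"d",d,"w",w)
    rows=[]
    for i in range(min(n,15)):
        Ai=A*Ro.from_rotvec(w*i/n)
        rows.append([float(round(v,3)) for v in [*(Ai.inv().apply(d/n)/.15),*(w/n/.5)]]+[g])
    for i in range(0,len(rows),5): print(rows[i:i+5])
E
python3 - <<'E'
from h import *
np.set_printoptions(precision=4,suppress=True)
print(on("side",[(232,143),(262,150),(300,125),(202,150),(200,210)],0))
m=camera_model("wrist");c=-m["R"].T@m["t"];o=observe();print("cam in tool",Ro.from_rotvec(o["ee_rot"]).inv().apply(c-o["position"]))
plan([.49,.13,.30],rot(np.pi/2+.13))
E
```

```text
[[0.6442 0.4659 0.    ]
 [0.7168 0.3591 0.    ]
 [0.9478 0.5152 0.    ]
 [0.5293 0.4556 0.    ]
 [0.4152 0.0745 0.    ]]
cam in tool [-0.     -0.0832 -0.1573]
clock 0.15 n 12 d [ 0.2771 -0.4572  0.0739] w [-0.0002  0.0012 -0.4778]
[[-0.186, 0.231, -0.041, -0.0, 0.0, -0.08, -1], [-0.195, 0.224, -0.041, -0.0, 0.0, -0.08, -1], [-0.204, 0.216, -0.041, -0.0, 0.0, -0.08, -1], [-0.213, 0.207, -0.041, -0.0, 0.0, -0.08, -1], [-0.221, 0.199, -0.041, -0.0, 0.0, -0.08, -1]]
[[-0.228, 0.19, -0.041, -0.0, 0.0, -0.08, -1], [-0.236, 0.181, -0.041, -0.0, 0.0, -0.08, -1], [-0.243, 0.171, -0.041, -0.0, 0.0, -0.08, -1], [-0.249, 0.161, -0.041, -0.0, 0.0, -0.08, -1], [-0.256, 0.151, -0.041, -0.0, 0.0, -0.08, -1]]
[[-0.261, 0.141, -0.041, -0.0, 0.0, -0.08, -1], [-0.267, 0.13, -0.041, -0.0, 0.0, -0.08, -1]]
```

Call:
play_rows(rows=[[-0.19, 0.23, -0.08, 0, 0, -0.08, -1], [-0.2, 0.22, -0.08, 0, 0, -0.08, -1], [-0.2, 0.21, -0.08, 0, 0, -0.08, -1], [-0.21, 0.2, -0.06, 0, 0, -0.08, -1], [-0.22, 0.2, -0.06, 0, 0, -0.08, -1]])

```text
clock: 0.65
position: [0.324, 0.3961, 0.2778]
ee_rot: [2.359, 2.074, -0.011]
force: [1.4, 2.2, -1.0]
width: 1.004
```

Call:
play_rows(rows=[[-0.23, 0.19, -0.04, 0, 0, -0.08, -1], [-0.24, 0.18, -0.04, 0, 0, -0.08, -1], [-0.24, 0.17, -0.04, 0, 0, -0.08, -1], [-0.25, 0.16, -0.02, 0, 0, -0.08, -1], [-0.25, 0.15, 0, 0, 0, -0.08, -1]])

```text
clock: 1.15
position: [0.4468, 0.2, 0.3013]
ee_rot: [-2.13, -2.308, 0.007]
force: [0.8, 0.6, -0.6]
width: 1.003
```

```bash
python3 - <<'E'
from h import *
np.set_printoptions(precision=4,suppress=True)
print(observe()["position"])
plan([.49,.13,.30],rot(np.pi/2+.13))
E
```

```text
[0.4468 0.2    0.3013]
clock 1.15 n 2 d [ 0.0432 -0.07   -0.0013] w [-0.0036  0.0026 -0.0497]
[[-0.244, 0.125, 0.004, -0.004, 0.003, -0.05, -1], [-0.247, 0.119, 0.004, -0.004, 0.003, -0.05, -1]]
```

Call:
play_rows(rows=[[-0.244, 0.125, 0.004, 0, 0, -0.05, -1], [-0.247, 0.12, 0.004, 0, 0, -0.05, -1], [0, 0, 0, 0, 0, 0, -1], [0, 0, 0, 0, 0, 0, -1]])

```text
clock: 1.55
position: [0.494, 0.1195, 0.3002]
ee_rot: [2.08, 2.352, -0.008]
force: [-0.8, 0.7, -0.5]
width: 1.001
```

```bash
python3 - <<'E'
from h import *
np.set_printoptions(precision=4,suppress=True)
print(observe()["position"])
m=camera_model("wrist"); np.save("mw1.npy",m,allow_pickle=True)
cv2.imwrite("pics/w1.png",get_image("wrist"))
cv2.imwrite("pics/s1.png",get_image("side"))
E
```

```text
[0.494  0.1195 0.3002]
```

View pics/w1.png

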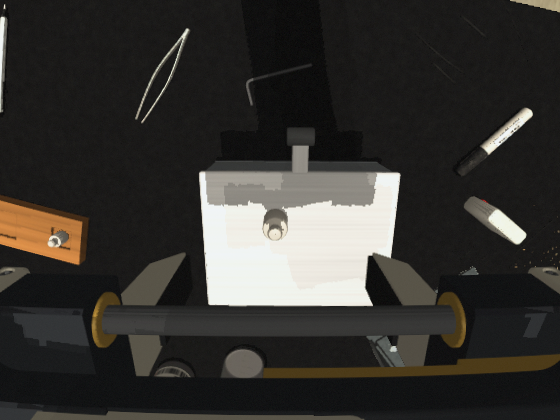

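The wrist picture shows the shut lid with front corners at about (201,173) and (399,173). The grip bar is at (301,136), and the weight has its knob at (275,232) and base near (275,216). I'll zoom in to measure.

```bash
python3 - <<'E'
import cv2
a=cv2.imread("pics/w1.png")
cv2.imwrite("pics/w1c.png",cv2.resize(a[115:255,195:405],None,fx=3.8,fy=3.8,interpolation=cv2.INTER_CUBIC))
E
```

```text
(no output)
```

View pics/w1c.png

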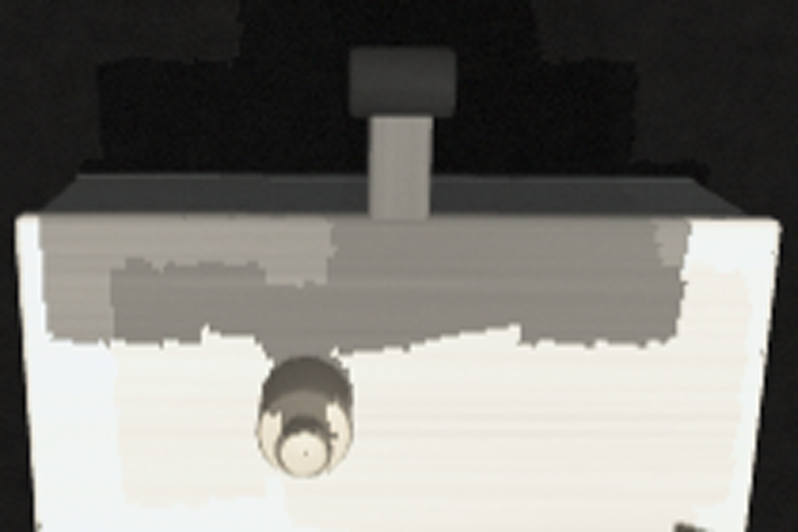

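```bash
python3 - <<'E'
from h import *
np.set_printoptions(precision=4,suppress=True)
m=np.load("mw1.npy",allow_pickle=True).item()
c=lambda p:crop(p,3.8,(195,115))
print("knob",on("wrist",c([(305,453)]),.138,m),"shoulder",on("wrist",c([(304,428)]),.12,m),"base near rim",on("wrist",c([(304,356)]),.09,m))
F=on("wrist",c([(15,216),(780,220)]),.09,m);print("front",F,np.linalg.norm(F[0]-F[1]),F.mean(0))
d=F[1]-F[0];print("yaw",np.arctan2(-d[0],d[1]))
print("grip",on("wrist",c([(402,82)]),.087,m), on("wrist",c([(348,82),(457,82)]),.087,m))
yaw=np.arctan2(-d[0],d[1]);print("grip from front", F.mean(0)-.038*np.array([np.cos(yaw),np.sin(yaw),0]))
print("hinge", F.mean(0)+.172*np.array([np.cos(yaw),np.sin(yaw),0]))
E
```

```text
knob [[0.5371 0.1203 0.138 ]] shoulder [[0.5367 0.1197 0.12  ]] base near rim [[0.525  0.1178 0.09  ]]
front [[0.493  0.0293 0.09  ]
 [0.4665 0.2509 0.09  ]] 0.22319888582072756 [0.4798 0.1401 0.09  ]
yaw 0.11900497310332674
grip [[0.4417 0.1358 0.087 ]] [[0.4436 0.1206 0.087 ]
 [0.4398 0.1513 0.087 ]]
grip from front [0.442  0.1356 0.09  ]
hinge [0.6505 0.1605 0.09  ]
```

```bash
python3 - <<'E'
from h import *
np.set_printoptions(precision=4,suppress=True)
plan([.537,.1195,.16],rot(np.pi/2+.119))
E
```

```text
clock 1.65 n 4 d [ 0.0432 -0.0006 -0.1402] w [-0.0025  0.005   0.0052]
[[-0.009, 0.072, 0.234, -0.001, 0.003, 0.003, -1], [-0.009, 0.072, 0.234, -0.001, 0.003, 0.003, -1], [-0.009, 0.072, 0.234, -0.001, 0.003, 0.003, -1], [-0.009, 0.072, 0.234, -0.001, 0.003, 0.003, -1]]
```

Call:
play_rows(rows=[[-0.009, 0.072, 0.234, 0, 0.003, 0, -1], [-0.009, 0.072, 0.234, 0, 0.003, 0, -1], [-0.009, 0.072, 0.234, 0, 0.003, 0, -1], [-0.009, 0.072, 0.2, 0, 0.003, 0, -1], [0, 0, 0, 0, 0, 0, -1]])

```text
clock: 2.15
position: [0.5369, 0.129, 0.1623]
ee_rot: [-2.063, -2.364, -0.008]
force: [-1.1, -1.0, -1.2]
width: 1.001
```

```bash
python3 - <<'E'
from h import *
np.set_printoptions(precision=4,suppress=True)
cv2.imwrite("pics/w2.png",get_image("wrist"))
m=camera_model("wrist");print(proj("wrist",[[.537,.1195,.138]],m))
plan([.537,.1195,.098],rot(np.pi/2+.119),n=3)
E
```

```text
[[261.9783 248.0771]]
clock 2.2 n 3 d [-0.0001 -0.0099 -0.0662] w [ 0.003  -0.0066  0.0171]
[[-0.023, -0.004, 0.147, 0.002, -0.004, 0.011, -1], [-0.022, -0.003, 0.147, 0.002, -0.004, 0.011, -1], [-0.022, -0.003, 0.147, 0.002, -0.004, 0.011, -1]]
```

View pics/w2.png

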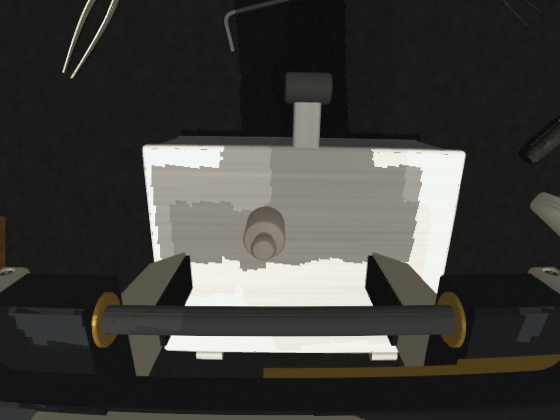

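The knob is at (264,247) against a prediction of (262,248), so the fix agrees to within about 1 mm. The hand sits 10 mm to one side, so I'll centre it before going down.

Call:
play_rows(rows=[[-0.065, -0.01, 0.02, 0.004, -0.01, 0.03, -1], [0, 0, 0.13, 0, 0, 0, -1], [0, 0, 0.13, 0, 0, 0, -1], [0, 0, 0.12, 0, 0, 0, -1], [0, 0, 0, 0, 0, 0, -1]])

```text
clock: 2.7
position: [0.5392, 0.1211, 0.1111]
ee_rot: [2.08, 2.348, 0.018]
force: [-0.6, 0.2, 0.1]
width: 1.001
```

```bash
python3 - <<'E'
from h import *
np.set_printoptions(precision=4,suppress=True)
print(observe()["position"])
plan([.537,.120,.098],rot(np.pi/2+.119),n=1)
E
```

```text
[0.5392 0.1211 0.1111]
clock 2.7 n 1 d [-0.0022 -0.0011 -0.0131] w [ 0.0117 -0.004   0.0022]
[[-0.006, -0.016, 0.087, 0.023, -0.008, 0.004, -1]]
```

Call:
play_rows(rows=[[-0.006, -0.016, 0.07, 0.023, -0.008, 0.004, -1], [0, 0, 0.02, 0, 0, 0, -1], [0, 0, 0, 0, 0, 0, -1]])

```text
clock: 3.0
position: [0.5384, 0.1203, 0.1006]
ee_rot: [2.084, 2.347, 0.006]
force: [0.0, -0.0, -0.3]
width: 1.003
```

```bash
python3 - <<'E'
from h import *
np.set_printoptions(precision=4,suppress=True)
print(observe()["position"])
plan([.537,.120,.098],rot(np.pi/2+.119),n=1)
E
```

```text
[0.5384 0.1203 0.1006]
clock 3.0 n 1 d [-0.0014 -0.0003 -0.0026] w [ 0.0043 -0.0007 -0.0004]
[[-0.001, -0.01, 0.018, 0.009, -0.001, -0.001, -1]]
```

Call:
play_rows(rows=[[0, -0.008, 0.018, 0.009, 0, 0, -1], [0, 0, 0, 0, 0, 0, 1], [0, 0, 0, 0, 0, 0, 1], [0, 0, 0, 0, 0, 0, 1], [0, 0, 0, 0, 0, 0, 1]], force=15)

```text
clock: 3.5
position: [0.5381, 0.1204, 0.0993]
ee_rot: [2.086, 2.349, 0.003]
force: [0.5, -0.1, -0.6]
width: 0.704
```

Call:
play_rows(rows=[[0, 0, 0, 0, 0, 0, 1], [0, 0, 0, 0, 0, 0, 1], [0, 0, 0, 0, 0, 0, 1], [0, 0, 0, 0, 0, 0, 1]])

```text
clock: 3.9
position: [0.5381, 0.1203, 0.0993]
ee_rot: [2.086, 2.349, 0.003]
force: [0.1, 0.4, 1.0]
width: 0.352
```

Call:
play_rows(rows=[[0, 0, 0, 0, 0, 0, 1], [0, 0, 0, 0, 0, 0, 1], [0, 0, 0, 0, 0, 0, 1], [0, 0, 0, 0, 0, 0, 1]], force=25)

```text
clock: 4.3
position: [0.5381, 0.1203, 0.0994]
ee_rot: [2.086, 2.349, 0.003]
force: [0.4, -0.2, -0.6]
width: 0.285
```

The opening of 0.285 is 26 mm, so the weight is held. Lifting straight up.

Call:
play_rows(rows=[[0, 0, -0.1, 0, 0, 0, 1], [0, 0, -0.2, 0, 0, 0, 1], [0, 0, -0.25, 0, 0, 0, 1], [0, 0, -0.25, 0, 0, 0, 1], [0, 0, 0, 0, 0, 0, 1]])

```text
clock: 4.8
position: [0.5359, 0.1195, 0.2211]
ee_rot: [-2.085, -2.347, 0.006]
force: [2.1, 0.6, -1.8]
width: 0.283
```

```bash
python3 - <<'E'
from h import *
np.set_printoptions(precision=4,suppress=True)
print(observe()["position"],observe()["width"])
cv2.imwrite("pics/w3.png",get_image("wrist"))
plan([.58,-.20,.20],rot(np.pi/2-.14))
E
```

```text
[0.5359 0.1195 0.2211] 0.28341223935305726
clock 4.85 n 8 d [ 0.0453 -0.3194 -0.0188] w [-0.0076  0.0021  0.2584]
[[-0.269, 0.006, 0.016, -0.002, 0.001, 0.065, -1], [-0.268, 0.015, 0.016, -0.002, 0.001, 0.065, -1], [-0.268, 0.023, 0.016, -0.002, 0.001, 0.065, -1], [-0.267, 0.032, 0.016, -0.002, 0.001, 0.065, -1], [-0.266, 0.041, 0.016, -0.002, 0.001, 0.065, -1]]
[[-0.264, 0.049, 0.016, -0.002, 0.001, 0.065, -1], [-0.263, 0.058, 0.016, -0.002, 0.001, 0.065, -1], [-0.261, 0.066, 0.016, -0.002, 0.001, 0.065, -1]]
```

View pics/w3.png

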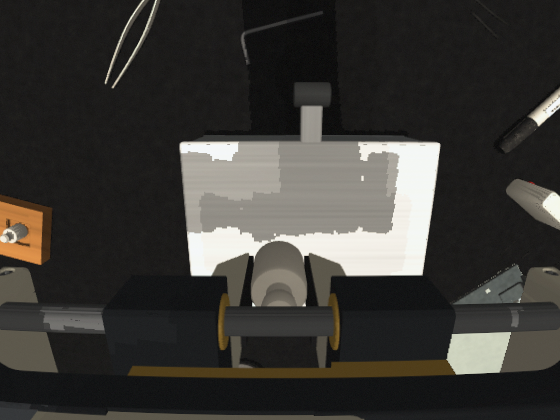

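The weight hangs upright between the fingers at (280,270), and the lid stays shut. Next I'll move toward the holder.

Call:
play_rows(rows=[[-0.15, 0, 0.0, 0, 0, 0.05, 1], [-0.25, 0.01, 0, 0, 0, 0.065, 1], [-0.25, 0.02, 0, 0, 0, 0.065, 1], [-0.25, 0.03, 0, 0, 0, 0.065, 1], [-0.25, 0.04, 0, 0, 0, 0.065, 1]])

```text
clock: 5.35
position: [0.5554, -0.0531, 0.2118]
ee_rot: [-2.248, -2.177, 0.021]
force: [0.7, 0.1, -1.5]
width: 0.285
```

Call:
play_rows(rows=[[-0.25, 0.04, 0.0, 0, 0, 0.065, 1], [-0.25, 0.05, 0, 0, 0, 0.065, 1], [-0.2, 0.05, 0, 0, 0, 0.065, 1], [-0.15, 0.03, 0, 0, 0, 0.05, 1], [0, 0, 0, 0, 0, 0, 1]])

```text
clock: 5.85
position: [0.5639, -0.1988, 0.2033]
ee_rot: [-2.395, -2.008, 0.042]
force: [-0.7, -0.7, -2.7]
width: 0.28
```

```bash
python3 - <<'E'
from h import *
np.set_printoptions(precision=4,suppress=True)
print(observe()["position"],observe()["width"])
m=camera_model("wrist"); np.save("mw4.npy",m,allow_pickle=True)
cv2.imwrite("pics/w4.png",get_image("wrist"))
plan([.58,-.20,.20],rot(np.pi/2-.14))
E
```

```text
[ 0.5639 -0.1988  0.2033] 0.27971184812353717
clock 5.9 n 1 d [ 0.0161 -0.0032 -0.003 ] w [-0.0309  0.0086 -0.0331]
[[-0.002, 0.11, 0.016, -0.062, 0.017, -0.066, -1]]
```

View pics/w4.png

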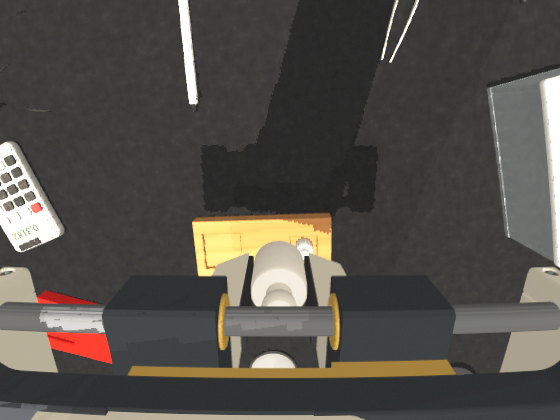

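```bash
python3 - <<'E'
import cv2
a=cv2.imread("pics/w4.png")
cv2.imwrite("pics/w4c.png",cv2.resize(a[200:290,185:345],None,fx=5,fy=5,interpolation=cv2.INTER_CUBIC))
E
```

```text
(no output)
```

View pics/w4c.png

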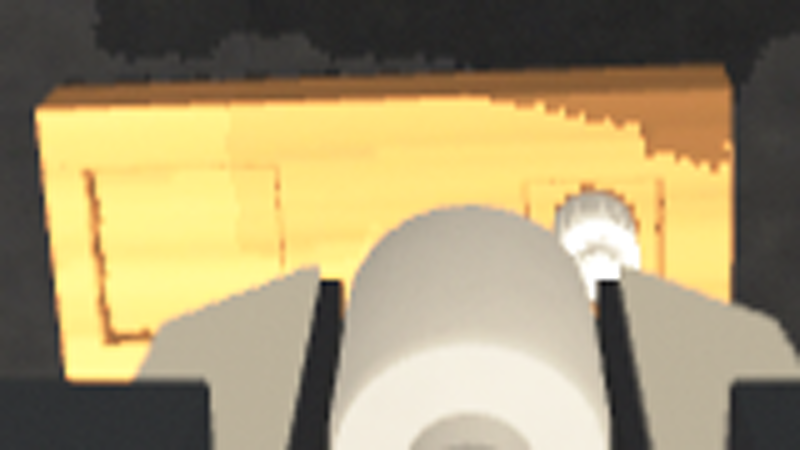

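```bash
python3 - <<'E'
from h import *
np.set_printoptions(precision=4,suppress=True)
m=np.load("mw4.npy",allow_pickle=True).item()
c=lambda p:crop(p,5,(185,200))
F=on("wrist",c([(37,108),(730,87),(66,380)]),.018,m);print(F,np.linalg.norm(F[0]-F[1]),np.linalg.norm(F[0]-F[2]))
d=F[1]-F[0];yaw=np.arctan2(-d[0],d[1]);x=np.array([np.cos(yaw),np.sin(yaw),0]);y=np.array([-x[1],x[0],0]);print("yaw",yaw)
C=(F[0]+F[1])/2+.035*x;print("ctr",C,"pocket",C-.045*y)
K=on("wrist",c([(85,170),(277,167),(107,340)]),.018,m);print(K,np.linalg.norm(K[0]-K[1]),np.linalg.norm(K[0]-K[2]),"pk",(K[1]+K[2])/2)
E
```

```text
[[ 0.5792 -0.2981  0.018 ]
 [ 0.6001 -0.1504  0.018 ]
 [ 0.6434 -0.3077  0.018 ]] 0.14910476550356602 0.06487041727469631
yaw -0.14047869929870832
ctr [ 0.6243 -0.2292  0.018 ] pocket [ 0.618  -0.2737  0.018 ]
[[ 0.5948 -0.2912  0.018 ]
 [ 0.6013 -0.2496  0.018 ]
 [ 0.6352 -0.296   0.018 ]] 0.04205781987894369 0.040680785518902175 pk [ 0.6182 -0.2728  0.018 ]
```

```bash
python3 - <<'E'
from h import *
plan([.618,-.273,.10],rot(np.pi/2-.14),n=5)
E
```

```text
clock 5.9 n 5 d [ 0.05413614 -0.0761826  -0.10297219] w [-0.03086825  0.00857709 -0.03312966]
[[-0.086, 0.093, 0.135, -0.012, 0.003, -0.013, -1], [-0.087, 0.091, 0.136, -0.012, 0.003, -0.013, -1], [-0.088, 0.09, 0.136, -0.012, 0.003, -0.013, -1], [-0.089, 0.089, 0.137, -0.012, 0.003, -0.013, -1], [-0.09, 0.087, 0.137, -0.012, 0.003, -0.013, -1]]
```

Call:
play_rows(rows=[[-0.086, 0.093, 0.135, -0.012, 0.003, -0.013, 1], [-0.087, 0.091, 0.136, -0.012, 0.003, -0.013, 1], [-0.088, 0.09, 0.136, -0.012, 0.003, -0.013, 1], [-0.089, 0.089, 0.137, -0.012, 0.003, -0.013, 1], [-0.09, 0.087, 0.05, -0.012, 0.003, -0.013, 1]])

```text
clock: 6.4
position: [0.6179, -0.2665, 0.1051]
ee_rot: [-2.356, -2.065, -0.001]
force: [-0.1, -0.2, -2.0]
width: 0.281
```

Call:
play_rows(rows=[[0, 0, 0, 0, 0, 0, 1], [0, 0, 0, 0, 0, 0, 1]])

```text
clock: 6.6
position: [0.6164, -0.2661, 0.1011]
ee_rot: [-2.352, -2.062, 0.004]
force: [0.2, 0.7, -2.4]
width: 0.283
```

```bash
python3 - <<'E'
from h import *
plan([.618,-.273,.05],rot(np.pi/2-.14),n=3)
E
```

```text
clock 6.6 n 3 d [ 0.00160849 -0.00694669 -0.05111637] w [-0.01171683 -0.00692453  0.00856326]
[[-0.016, 0.007, 0.113, -0.008, -0.005, 0.006, -1], [-0.015, 0.006, 0.113, -0.008, -0.005, 0.006, -1], [-0.015, 0.006, 0.114, -0.008, -0.005, 0.006, -1]]
```

Call:
play_rows(rows=[[-0.02, 0.006, 0.113, -0.01, -0.006, 0.006, 1], [-0.02, 0.006, 0.113, -0.01, -0.006, 0.006, 1], [-0.02, 0.006, 0.1, -0.01, -0.006, 0.006, 1], [0, 0, 0, 0, 0, 0, 1], [0, 0, 0, 0, 0, 0, 1]])

```text
clock: 7.1
position: [0.6176, -0.2682, 0.0521]
ee_rot: [2.365, 2.066, 0.005]
force: [-0.6, 0.0, -1.3]
width: 0.284
```

```bash
python3 - <<'E'
from h import *
plan([.618,-.273,.026],rot(np.pi/2-.14),n=2)
cv2.imwrite("pics/s5.png",cv2.resize(get_image("side")[190:300,260:400],None,fx=5,fy=5))
E
```

```text
clock 7.1 n 2 d [ 0.00042804 -0.00480489 -0.02610059] w [ 0.00333609 -0.00144277  0.00518302]
[[-0.016, 0.003, 0.087, 0.003, -0.001, 0.005, -1], [-0.016, 0.003, 0.087, 0.003, -0.001, 0.005, -1]]
```

View pics/s5.png

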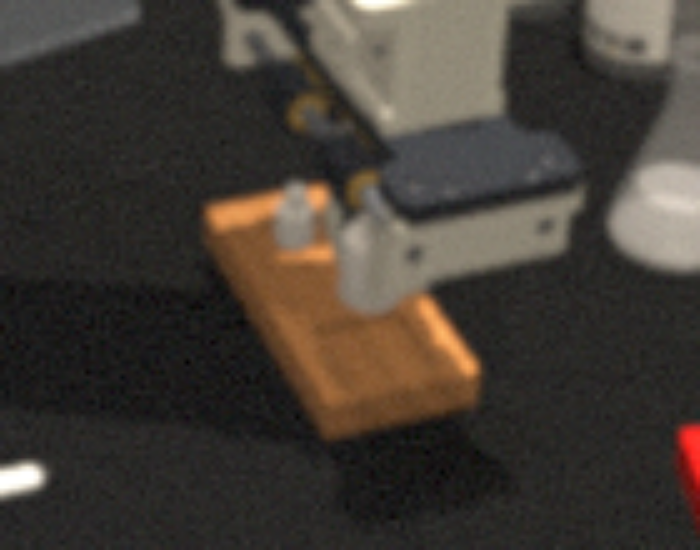

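The weight sits above the pocket, as expected at this height. Correcting 5 mm in y and lowering.

Call:
play_rows(rows=[[-0.035, 0.002, 0.02, 0.003, 0, 0.005, 1], [-0.01, 0, 0.08, 0, 0, 0, 1], [0, 0, 0.06, 0, 0, 0, 1], [0, 0, 0, 0, 0, 0, 1], [0, 0, 0, 0, 0, 0, 1]])

```text
clock: 7.65
position: [0.6182, -0.2752, 0.0283]
ee_rot: [2.366, 2.063, 0.006]
force: [-1.3, -0.3, -1.5]
width: 0.286
```

```bash
python3 - <<'E'
from h import *
plan([.618,-.273,.0225],rot(np.pi/2-.14),n=1)
E
```

```text
clock 7.65 n 1 d [-0.00015052  0.00218261 -0.00576332] w [ 0.00450651 -0.00136568  0.00325212]
[[0.014, -0.003, 0.038, 0.009, -0.003, 0.007, -1]]
```

Call:
play_rows(rows=[[0.01, -0.003, 0.025, 0.009, -0.003, 0.005, 1], [0, 0, 0.01, 0, 0, 0, 1], [0, 0, 0, 0, 0, 0, 1]])

```text
clock: 7.95
position: [0.618, -0.2735, 0.0227]
ee_rot: [-2.371, -2.061, 0.001]
force: [0.0, 0.3, -1.2]
width: 0.283
```

```bash
python3 - <<'E'
from h import *
print(observe()["force"])
plan([.618,-.273,.0225],rot(np.pi/2-.14),n=1)
E
```

```text
[ 0.01206697  0.33772173 -1.18813424]
clock 7.95 n 1 d [-3.73878506e-06  4.64494566e-04 -1.72179867e-04] w [-0.00039247  0.00021224  0.00049501]
[[0.003, -0.0, 0.001, -0.001, 0.0, 0.001, -1]]
```

Call:
play_rows(rows=[[0, 0, 0.008, 0, 0, 0, 1], [0, 0, 0, 0, 0, 0, 1], [0, 0, 0, 0, 0, 0, 1]])

```text
clock: 8.25
position: [0.6187, -0.2735, 0.023]
ee_rot: [2.37, 2.061, 0.001]
force: [-0.2, -0.2, -1.7]
width: 0.287
```

Call:
play_rows(rows=[[0, 0, 0.013, 0, 0, 0, 1], [0, 0, 0, 0, 0, 0, 1], [0, 0, 0, 0, 0, 0, 1]])

```text
clock: 8.55
position: [0.6193, -0.2739, 0.0227]
ee_rot: [2.369, 2.06, 0.003]
force: [-0.2, -0.0, -2.0]
width: 0.281
```

```bash
python3 - <<'E'
from h import *
o=observe();print(o["force"],o["position"])
cv2.imwrite("pics/s6.png",cv2.resize(get_image("side")[190:300,260:400],None,fx=5,fy=5))
E
```

```text
[-0.23195225 -0.0118617  -1.95290061] [ 0.61933871 -0.27386057  0.02270277]
```

View pics/s6.png

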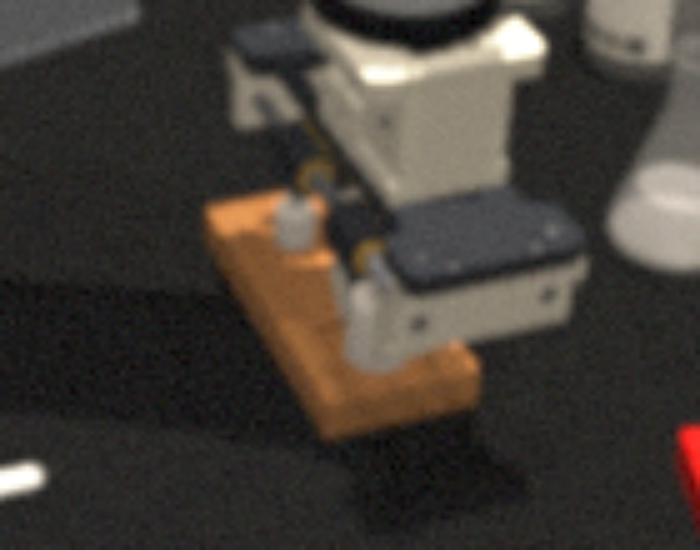

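Call:
play_rows(rows=[[0, -0.005, 0.022, 0, 0, 0, 1], [0, 0, 0, 0, 0, 0, 1], [0, 0, 0, 0, 0, 0, 1]])

```text
clock: 8.9
position: [0.6204, -0.2742, 0.0225]
ee_rot: [2.366, 2.058, 0.007]
force: [0.2, 0.4, -1.9]
width: 0.281
```

Call:
play_rows(rows=[[0, -0.01, 0.02, 0.01, 0, 0, 1], [0, -0.01, 0.02, 0.01, 0, 0, 1]])

```text
clock: 9.1
position: [0.6203, -0.2743, 0.0215]
ee_rot: [2.369, 2.06, 0.003]
force: [-8.6, 6.3, 37.2]
width: 0.283
```

Contact: 37 N at a tip height of 21.5 mm, which puts the weight's base at about 12–13 mm, on the pocket floor. I'll ease off and open partway.

Call:
play_rows(rows=[[0, 0, -0.008, 0, 0, 0, 1], [0, 0, 0, 0, 0, 0, 1]])

```text
clock: 9.3
position: [0.6209, -0.2744, 0.0234]
ee_rot: [2.368, 2.06, 0.005]
force: [-0.6, -0.4, -2.2]
width: 0.283
```

Call:
play_rows(rows=[[0, 0, 0, 0, 0, 0, 0.2], [0, 0, 0, 0, 0, 0, 0.0], [0, 0, 0, 0, 0, 0, -0.1], [0, 0, 0, 0, 0, 0, -0.1], [0, 0, 0, 0, 0, 0, -0.1]])

```text
clock: 9.8
position: [0.6199, -0.2742, 0.0212]
ee_rot: [2.369, 2.061, 0.002]
force: [0.0, 0.4, 0.2]
width: 0.551
```

Call:
play_rows(rows=[[0, 0, -0.1, 0, 0, 0, -0.1], [0, 0, -0.2, 0, 0, 0, -0.1], [0, 0, -0.25, 0, 0, 0, -0.1], [0, 0, -0.25, 0, 0, 0, -0.1], [0, -0.2, -0.25, 0, 0, 0, -0.1]])

```text
clock: 10.3
position: [0.5893, -0.2682, 0.1816]
ee_rot: [-2.364, -2.06, 0.005]
force: [0.2, 0.6, 0.9]
width: 0.551
```

Call:
play_rows(rows=[[0, -0.25, -0.1, 0, 0, 0, -0.1], [0, -0.1, 0, 0, 0, 0, -0.1], [0, 0, 0, 0, 0, 0, -0.1]])

```text
clock: 10.6
position: [0.5359, -0.2635, 0.2079]
ee_rot: [2.367, 2.057, 0.005]
force: [0.4, 0.5, 0.6]
width: 0.552
```

```bash
python3 - <<'E'
from h import *
o=observe();print(o["force"],o["position"])
s=get_image("side")
cv2.imwrite("pics/s7.png",cv2.resize(s[190:300,260:400],None,fx=5,fy=5))
m=camera_model("wrist"); print(proj("wrist",[[.618,-.273,.061],[.618,-.273,.013]],m)); cv2.imwrite("pics/w7.png",get_image("wrist"))
E
```

```text
[0.36859705 0.48675767 0.59358757] [ 0.53592972 -0.26352398  0.2078775 ]
[[280.63760259 273.39806341]
 [280.4001373  253.01846709]]
```

View pics/s7.png

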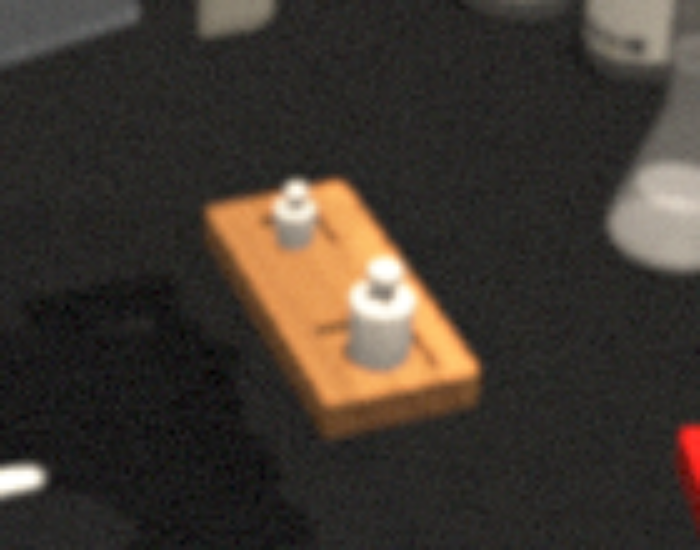

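View pics/w7.png

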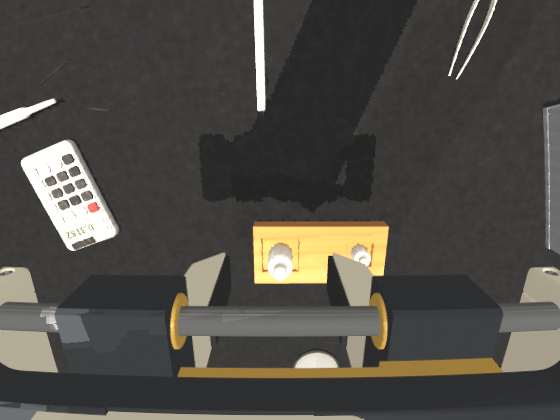

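The weight stands upright inside the larger pocket, released, with the small weight untouched (side view (380,320), wrist view (280,265)). Next, above the lid grip.

```bash
python3 - <<'E'
from h import *
plan([.442,.1357,.20],rot(np.pi/2+.119),g=-.3)
E
```

```text
clock 10.7 n 10 d [-0.09584592  0.3991304  -0.00703835] w [ 0.00634096  0.00204737 -0.25766512]
[[0.255, -0.1, 0.004, 0.001, 0.0, -0.052, -0.3], [0.257, -0.093, 0.004, 0.001, 0.0, -0.052, -0.3], [0.26, -0.087, 0.004, 0.001, 0.0, -0.052, -0.3], [0.262, -0.08, 0.004, 0.001, 0.0, -0.052, -0.3], [0.264, -0.073, 0.004, 0.001, 0.0, -0.052, -0.3]]
[[0.265, -0.067, 0.004, 0.001, 0.0, -0.052, -0.3], [0.267, -0.06, 0.004, 0.001, 0.0, -0.052, -0.3], [0.269, -0.053, 0.004, 0.001, 0.0, -0.052, -0.3], [0.27, -0.046, 0.005, 0.001, 0.0, -0.052, -0.3], [0.271, -0.039, 0.005, 0.001, 0.0, -0.052, -0.3]]
```

Call:
play_rows(rows=[[0.25, -0.1, 0, 0, 0, -0.05, -0.3], [0.26, -0.09, 0, 0, 0, -0.05, -0.3], [0.26, -0.09, 0, 0, 0, -0.05, -0.3], [0.26, -0.08, 0, 0, 0, -0.05, -0.3], [0.26, -0.07, 0, 0, 0, -0.05, -0.3]])

```text
clock: 11.2
position: [0.4944, -0.0645, 0.2043]
ee_rot: [2.234, 2.195, -0.002]
force: [0.7, 1.1, 0.0]
width: 0.652
```

Call:
play_rows(rows=[[0.26, -0.07, 0, 0, 0, -0.05, -0.3], [0.26, -0.06, 0, 0, 0, -0.05, -0.3], [0.26, -0.05, 0, 0, 0, -0.05, -0.3], [0.25, -0.05, 0, 0, 0, -0.05, -0.3], [0, 0, 0, 0, 0, 0, -0.3]])

```text
clock: 11.7
position: [0.4572, 0.1042, 0.2017]
ee_rot: [2.105, 2.322, -0.003]
force: [0.6, 0.3, -0.1]
width: 0.646
```

```bash
python3 - <<'E'
from h import *
plan([.442,.1357,.18],rot(np.pi/2+.119),g=-.3)
m=camera_model("wrist"); print(proj("wrist",[[.442,.1357,.085]],m)); cv2.imwrite("pics/w8.png",get_image("wrist"))
E
```

```text
clock 11.7 n 1 d [-0.01515094  0.03146734 -0.02167055] w [ 0.00359377  0.00706431 -0.02113776]
[[0.22, -0.081, 0.143, 0.007, 0.014, -0.042, -0.3]]
[[318.78034081 191.90062754]]
```

View pics/w8.png

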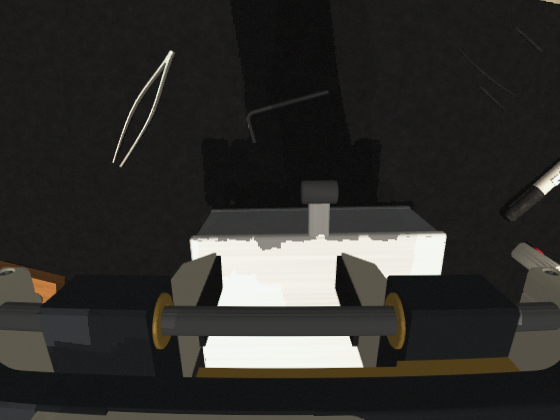

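The bar is at (319,192), exactly where predicted.

Call:
play_rows(rows=[[0.12, -0.04, 0.03, 0, 0.007, -0.025, -0.3], [0.12, -0.04, 0.03, 0, 0.007, -0.02, -0.3], [0, 0, 0.0, 0, 0, 0, -0.3], [0, 0, 0, 0, 0, 0, -0.3]])

```text
clock: 12.15
position: [0.4436, 0.1366, 0.191]
ee_rot: [2.087, 2.343, 0.0]
force: [-0.7, -0.0, -0.8]
width: 0.651
```

```bash
python3 - <<'E'
from h import *
plan([.442,.1357,.066],rot(np.pi/2+.119),g=-.3)
E
```

```text
clock 12.15 n 3 d [-0.00162389 -0.00090279 -0.12504003] w [ 0.0027608   0.00283516 -0.00339389]
[[-0.001, -0.005, 0.278, 0.002, 0.002, -0.002, -0.3], [-0.001, -0.004, 0.278, 0.002, 0.002, -0.002, -0.3], [-0.001, -0.004, 0.278, 0.002, 0.002, -0.002, -0.3]]
```

Call:
play_rows(rows=[[0, -0.004, 0.2, 0.002, 0.002, 0, -0.3], [0, -0.004, 0.2, 0.002, 0.002, 0, -0.3], [0, -0.004, 0.2, 0, 0, 0, -0.3], [0, 0, 0.1, 0, 0, 0, -0.3], [0, 0, 0, 0, 0, 0, -0.3]])

```text
clock: 12.65
position: [0.4461, 0.1328, 0.0842]
ee_rot: [2.094, 2.335, 0.006]
force: [0.2, -0.5, -0.5]
width: 0.644
```

```bash
python3 - <<'E'
from h import *
plan([.442,.1357,.066],rot(np.pi/2+.119),g=-.3)
E
```

```text
clock 12.65 n 1 d [-0.00407535  0.00293116 -0.01824061] w [ 0.00603426  0.00133565 -0.01004719]
[[0.023, -0.026, 0.121, 0.012, 0.003, -0.02, -0.3]]
```

Call:
play_rows(rows=[[0.022, -0.025, 0.07, 0.012, 0.003, -0.02, -0.3], [0.003, -0.005, 0.05, 0, 0, 0, -0.3], [0, 0, 0.0, 0, 0, 0, -0.3], [0, 0, 0, 0, 0, 0, -0.3]])

```text
clock: 13.05
position: [0.4427, 0.1355, 0.0667]
ee_rot: [2.086, 2.348, 0.003]
force: [-0.5, 0.1, -0.5]
width: 0.652
```

```bash
python3 - <<'E'
from h import *
plan([.442,.1357,.066],rot(np.pi/2+.119),g=-.3)
E
```

```text
clock 13.05 n 1 d [-0.00071413  0.00016762 -0.00072066] w [ 0.00214205 -0.00058788 -0.001237  ]
[[0.002, -0.005, 0.005, 0.004, -0.001, -0.002, -0.3]]
```

Call:
play_rows(rows=[[0, 0, 0, 0, 0, 0, 1], [0, 0, 0, 0, 0, 0, 1], [0, 0, 0, 0, 0, 0, 1], [0, 0, 0, 0, 0, 0, 1], [0, 0, 0, 0, 0, 0, 1]], force=20)

```text
clock: 13.55
position: [0.4438, 0.1361, 0.0682]
ee_rot: [2.085, 2.347, 0.008]
force: [0.6, -0.1, -0.7]
width: 0.329
```

Call:
play_rows(rows=[[0, 0, 0, 0, 0, 0, 1], [0, 0, 0, 0, 0, 0, 1], [0, 0, 0, 0, 0, 0, 1]])

```text
clock: 13.85
position: [0.4438, 0.136, 0.0682]
ee_rot: [2.085, 2.347, 0.008]
force: [0.1, -0.1, 0.5]
width: 0.326
```

```bash
cat >> h.py <<'E'
YAW=.119; U=np.array([np.cos(YAW),np.sin(YAW),0]); GB=np.array([.4424,.1357,.085]); HN=GB+.21*U
def lidstate():
    o=observe(); A=Ro.from_rotvec(o["ee_rot"]); z=A.apply([0,0,1]); g=o["position"]-.0188*z
    v=g-HN; r=np.hypot(v@U,v[2]); th=np.arctan2(v[2],-v@U); tilt=np.arctan2(z@U,-z[2])
    print("clock",o["clock"],"th %.3f r %.4f lat %.4f tilt %.3f"%(th,r,v@np.array([-U[1],U[0],0]),tilt),"F",o["force"].round(1),"w",round(o["width"],3),"J",o["joints"].round(2))
    return o,A,th
def lid(th1,n=5,k=.5):
    o,A,th0=lidstate(); P=o["position"]; rows=[]
    for i in range(1,n+1):
        th=th0+(th1-th0)*i/n; Rn=rot(np.pi/2+YAW,k*max(th,0))
        G=HN-.21*np.cos(th)*U+np.array([0,0,.21*np.sin(th)]); T=G+.0188*Rn.apply([0,0,1])
        rows.append([float(round(v,3)) for v in [*(A.inv().apply(T-P)/.15),*((A.inv()*Rn).as_rotvec()/.5)]]+[1]); P,A=T,Rn
    print(rows)
E
python3 - <<'E'
from h import *
lid(.30,5)
E
```

```text
clock 13.85 th 0.010 r 0.2087 lat 0.0002 tilt 0.005 F [ 0.1 -0.1  0.5] w 0.326 J [-0.53  0.39  0.16  2.15 -0.1   0.61  1.38]
[[-0.001, -0.002, -0.081, -0.058, -0.003, -0.002, 1], [-0.0, 0.014, -0.081, -0.058, 0.0, 0.0, 1], [0.0, 0.021, -0.079, -0.058, -0.0, 0.0, 1], [-0.0, 0.028, -0.078, -0.058, -0.0, 0.0, 1], [-0.0, 0.035, -0.075, -0.058, 0.0, -0.0, 1]]
```

Call:
play_rows(rows=[[0, -0.002, -0.081, -0.058, -0.003, 0, 1], [0, 0.014, -0.081, -0.058, 0, 0, 1], [0, 0.021, -0.079, -0.058, 0, 0, 1], [0, 0.028, -0.078, -0.058, 0, 0, 1], [0, 0.035, -0.075, -0.058, 0, 0, 1]])

```text
clock: 14.35
position: [0.4549, 0.1373, 0.1287]
ee_rot: [2.016, 2.268, 0.173]
force: [1.3, -0.1, -3.1]
width: 0.328
```

```bash
python3 - <<'E'
from h import *
lid(.50,5)
E
```

```text
clock 14.35 th 0.301 r 0.2098 lat 0.0002 tilt 0.153 F [ 1.3 -0.1 -3.1] w 0.328 J [-0.62  0.24  0.21  2.19 -0.01  0.58  1.27]
[[-0.001, 0.026, -0.05, -0.035, 0.002, -0.003, 1], [-0.0, 0.031, -0.048, -0.04, -0.0, -0.0, 1], [-0.0, 0.033, -0.046, -0.04, 0.0, -0.0, 1], [-0.0, 0.036, -0.044, -0.04, -0.0, -0.0, 1], [0.0, 0.039, -0.042, -0.04, 0.0, 0.0, 1]]
```

Call:
play_rows(rows=[[0, 0.026, -0.05, -0.04, 0.002, -0.002, 1], [0, 0.031, -0.048, -0.04, 0, 0, 1], [0, 0.033, -0.046, -0.04, 0, 0, 1], [0, 0.036, -0.044, -0.04, 0, 0, 1], [0, 0.039, -0.042, -0.04, 0, 0, 1]])

```text
clock: 14.85
position: [0.4734, 0.1396, 0.1703]
ee_rot: [1.962, 2.21, 0.29]
force: [2.7, 0.4, -4.6]
width: 0.326
```

```bash
python3 - <<'E'
from h import *
lid(.7,5)
cv2.imwrite("pics/s9.png",cv2.resize(get_image("side")[80:240,120:320],None,fx=4,fy=4)[:600])
E
```

```text
clock 14.85 th 0.513 r 0.2107 lat 0.0001 tilt 0.261 F [ 2.7  0.4 -4.6] w 0.326 J [-0.67  0.15  0.24  2.19  0.09  0.56  1.18]
[[-0.001, 0.043, -0.033, -0.029, -0.0, -0.0, 1], [-0.0, 0.041, -0.035, -0.037, 0.0, -0.0, 1], [-0.0, 0.043, -0.032, -0.037, -0.0, 0.0, 1], [0.0, 0.045, -0.03, -0.037, 0.0, 0.0, 1], [0.0, 0.047, -0.028, -0.037, 0.0, 0.0, 1]]
```

View pics/s9.png

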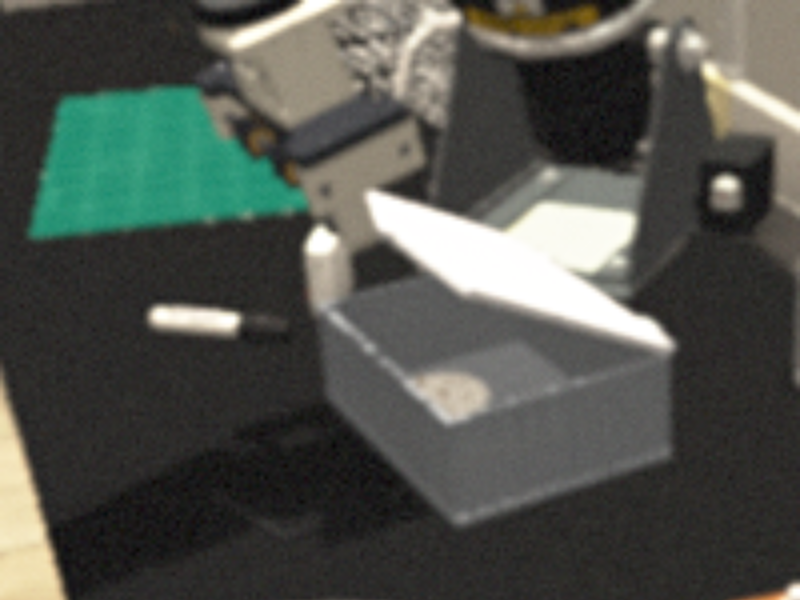

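The lid is rising in the grip, and the dish is visible inside the box at (450,395). Continuing along the arc.

Call:
play_rows(rows=[[0, 0.041, -0.034, -0.035, 0, 0, 1], [0, 0.041, -0.035, -0.037, 0, 0, 1], [0, 0.043, -0.032, -0.037, 0, 0, 1], [0, 0.045, -0.03, -0.037, 0, 0, 1], [0, 0.046, -0.028, -0.037, 0, 0, 1]])

```text
clock: 15.4
position: [0.4982, 0.1425, 0.2052]
ee_rot: [1.91, 2.153, 0.39]
force: [2.1, 0.4, -5.8]
width: 0.327
```

```bash
python3 - <<'E'
from h import *
lid(.785,3)
E
```

```text
clock 15.4 th 0.710 r 0.2114 lat 0.0002 tilt 0.358 F [ 2.1  0.4 -5.8] w 0.327 J [-0.71  0.1   0.26  2.18  0.18  0.54  1.1 ]
[[-0.001, 0.037, -0.008, -0.018, 0.0, 0.0, 1], [0.0, 0.033, -0.015, -0.025, -0.0, -0.0, 1], [-0.0, 0.034, -0.014, -0.025, 0.0, -0.0, 1]]
```

Call:
play_rows(rows=[[0, 0.034, -0.014, -0.022, 0, 0, 1], [0, 0.033, -0.014, -0.025, 0, 0, 1], [0, 0.033, -0.014, -0.025, 0, 0, 1], [0, 0, 0, 0, 0, 0, 1], [0, 0, 0, 0, 0, 0, 1]])

```text
clock: 15.9
position: [0.5104, 0.144, 0.218]
ee_rot: [1.889, 2.129, 0.429]
force: [-2.8, 1.3, -2.4]
width: 0.323
```

```bash
python3 - <<'E'
from h import *
lid(.785,1)
s=get_image("side"); w=get_image("wrist");m=camera_model("wrist"); np.save("mw10.npy",m,allow_pickle=True)
cv2.imwrite("pics/s10.png",s);cv2.imwrite("pics/w10.png",w);cv2.imwrite("pics/sc10.png",get_image("scene"))
cv2.imwrite("pics/s10c.png",cv2.resize(s[80:230,120:320],None,fx=4,fy=4,interpolation=cv2.INTER_CUBIC))
E
```

```text
clock 15.9 th 0.790 r 0.2115 lat 0.0002 tilt 0.398 F [-2.8  1.3 -2.4] w 0.323 J [-0.71  0.08  0.26  2.17  0.21  0.52  1.07]
[[-0.001, -0.004, 0.012, 0.01, 0.0, 0.0, 1]]
```

View pics/s10c.png

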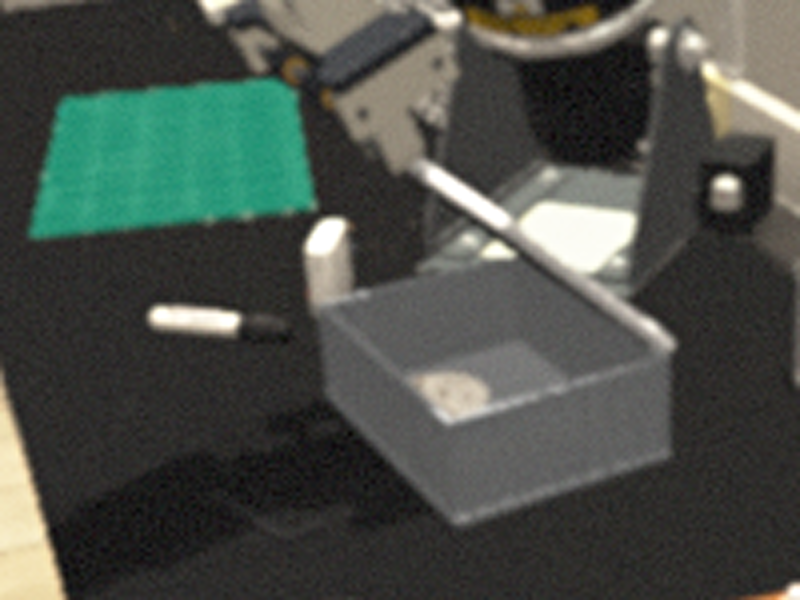

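View pics/w10.png

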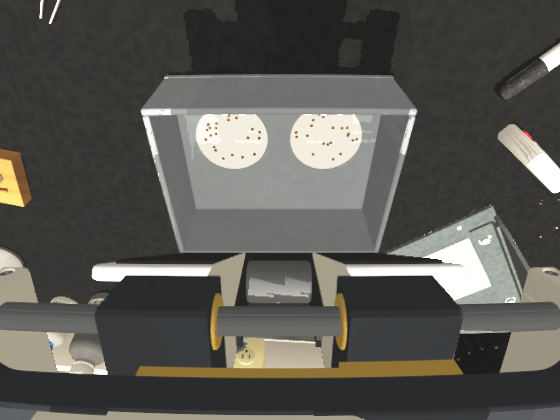

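View pics/sc10.png

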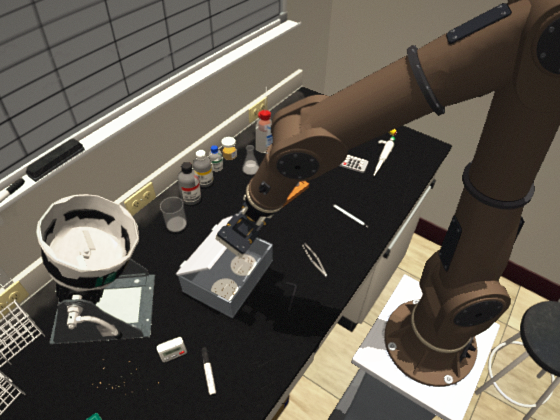

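Lid held open; the wrist view shows its front edge running from about (95,270) to (465,270), with both dishes untouched. As a check on the angle, I'll cast the −y front corner (side-view crop near (420,167)) onto the plane of the lid's −y side.

```bash
python3 - <<'E'
from h import *
np.set_printoptions(precision=4,suppress=True)
s=cv2.imread("pics/s10.png")
cv2.imwrite("pics/s10d.png",cv2.resize(s[112:172,215:295],None,fx=9,fy=9,interpolation=cv2.INTER_CUBIC))
V=np.array([-U[1],U[0],0])
def onside(px,v=-.113):
    c,d=ray("side",[px]); d=d[0]; k=((HN+v*V-c)@V)/(d@V); p=c+k*d-HN; return -p@U,p[2]
for q in [(412,160),(425,160),(417,175),(672,345)]:
    a,b=onside(crop(q,4,(120,80))); print(q,"out %.4f up %.4f"%(a,b),"r %.4f ang %.3f"%(np.hypot(a,b),np.arctan2(b,a)))
for th in (.735,.785,.835):
    e=-U*np.cos(th)+np.array([0,0,np.sin(th)]);n=U*np.sin(th)+np.array([0,0,np.cos(th)])
    X=[HN-.113*V+.172*e+.005*n,HN-.113*V+.172*e-.005*n]
    print(th,(proj("side",X)-[215,112]+.5)*9-.5)
E
```

```text
(412, 160) out 0.1794 up 0.1695 r 0.2468 ang 0.757
(425, 160) out 0.1712 up 0.1679 r 0.2398 ang 0.776
(417, 175) out 0.1771 up 0.1600 r 0.2386 ang 0.735
(672, 345) out 0.0007 up 0.0020 r 0.0021 ang 1.225
0.735 [[273.5847 211.3299]
 [253.2232 242.2956]]
0.785 [[292.2961 185.5163]
 [270.6473 215.5985]]
0.835 [[312.0476 160.5591]
 [289.1838 189.6541]]
```

View pics/s10d.png

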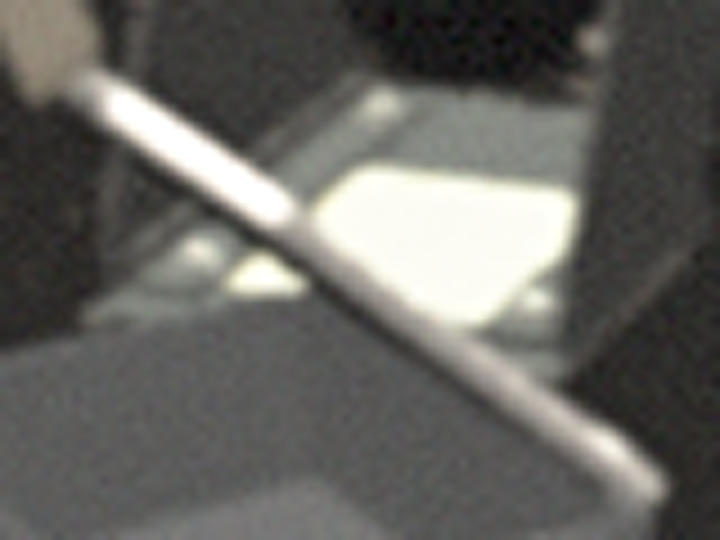

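```bash
python3 - <<'E'
from h import *
np.set_printoptions(precision=1,suppress=True)
V=np.array([-U[1],U[0],0])
f=lambda X:(proj("side",X)-[215,112]+.5)*9-.5
for th in (.685,.735,.785,.835):
    e=-U*np.cos(th)+np.array([0,0,np.sin(th)]);n=U*np.sin(th)+np.array([0,0,np.cos(th)])
    for s in (.005,-.005):
        q=f([HN-.113*V+a*e+s*n for a in (.172,.086,.01)]); print(th,s,q.ravel(),"slope",(q[1]-q[2])[1]/(q[1]-q[2])[0])
    q=f([HN+.113*V+.172*e+s*n for s in (.005,-.005)]);print("  +y corner",q.ravel())
s=cv2.imread("pics/s10.png"); g=cv2.cvtColor(s,cv2.COLOR_BGR2GRAY).astype(float)
b=cv2.resize(g[112:172,215:295],None,fx=9,fy=9,interpolation=cv2.INTER_CUBIC)
for x in range(320,620,40):
    col=b[:,x]; d=np.gradient(cv2.GaussianBlur(col.reshape(-1,1),(1,9),0).ravel()); 
    y0=int(215+(x-310)*.746); seg=d[y0-15:y0+70]; print(x,"bottom edge",y0-15+int(seg.argmin()))
E
```

```text
0.685 0.005 [256.  237.9 473.6 365.6 646.8 467.5] slope 0.5882159537301602
0.685 -0.005 [237.  269.7 455.4 395.4 629.3 495.8] slope 0.577266536798781
  +y corner [-74.2  12.1 -90.1  39.5]
0.735 0.005 [273.6 211.3 482.3 353.3 648.2 466.4] slope 0.6817278543966463
0.735 -0.005 [253.2 242.3 462.9 382.4 629.6 494.1] slope 0.6697178875209816
  +y corner [-59.4 -10.7 -76.5  15.9]
0.785 0.005 [292.3 185.5 491.4 341.3 649.7 465.4] slope 0.7840863927390008
0.785 -0.005 [270.6 215.6 470.9 369.7 630.1 492.4] slope 0.7708271080371006
  +y corner [-43.5 -32.8 -61.9  -7. ]
0.835 0.005 [312.  160.6 501.  329.8 651.2 464.5] slope 0.8972033687633518
0.835 -0.005 [289.2 189.7 479.4 357.2 630.6 490.6] slope 0.8824554854515975
  +y corner [-26.7 -54.2 -46.2 -29.3]
320 bottom edge 274
360 bottom edge 301
400 bottom edge 300
440 bottom edge 320
480 bottom edge 326
520 bottom edge 418
560 bottom edge 445
600 bottom edge 454
```

```bash
python3 - <<'E'
from h import *
np.set_printoptions(precision=1,suppress=True)
m=np.load("mw10.npy",allow_pickle=True).item()
V=np.array([-U[1],U[0],0])
for th in (.735,.785,.835):
    e=-U*np.cos(th)+np.array([0,0,np.sin(th)]);n=U*np.sin(th)+np.array([0,0,np.cos(th)])
    q=proj("wrist",[HN+v*V+.172*e+s*n for v in (-.113,.113) for s in (.005,-.005)],m); print(th,q.ravel())
w=cv2.imread("pics/w10.png")
cv2.imwrite("pics/w10c.png",np.vstack([cv2.resize(w[245:300,80:240],None,fx=5,fy=5,interpolation=cv2.INTER_CUBIC),cv2.resize(w[245:300,330:490],None,fx=5,fy=5,interpolation=cv2.INTER_CUBIC)]))
E
```

```text
0.735 [ 89.5 271.1  90.4 254.3 467.6 270.9 466.6 254.1]
0.785 [ 89.2 285.6  89.6 268.7 467.9 285.4 467.5 268.6]
0.835 [ 89.3 299.9  89.2 283.2 467.8 299.8 467.9 283.1]
```

View pics/w10c.png

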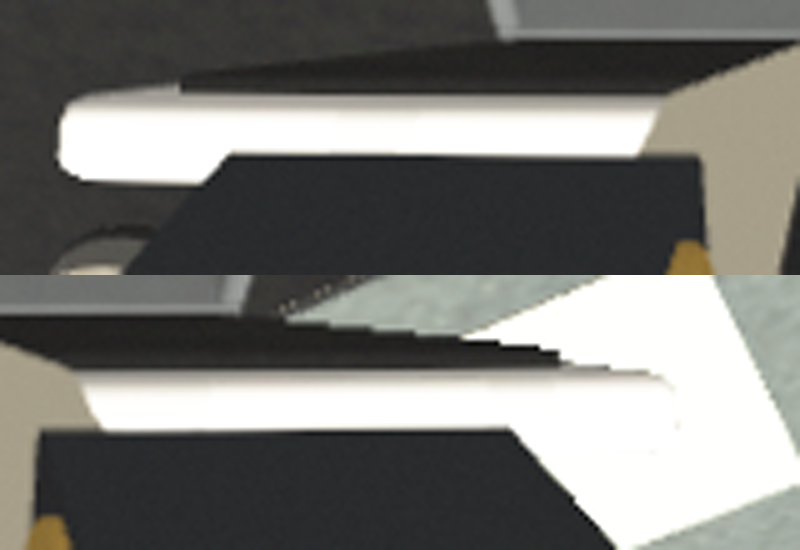

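The checks differ a little: kinematics gives 0.78–0.79, the wrist image rows 264/282 give about 0.770, and the side edge slope gives about 0.757. I'll nudge up by about 0.012 rad and measure again.

Call:
play_rows(rows=[[0, 0.02, -0.007, 0, 0, 0, 1], [0, 0, 0, 0, 0, 0, 1], [0, 0, 0, 0, 0, 0, 1], [0, 0, 0, 0, 0, 0, 1]])

```text
clock: 16.45
position: [0.5124, 0.1442, 0.2199]
ee_rot: [1.89, 2.13, 0.427]
force: [-2.9, 0.4, -0.0]
width: 0.327
```

```bash
cat > chk.py <<'E'
from h import *
import sys
np.set_printoptions(precision=1,suppress=True)
lidstate(); m=camera_model("wrist"); w=get_image("wrist")
V=np.array([-U[1],U[0],0])
for th in (.735,.785,.835):
    e=-U*np.cos(th)+np.array([0,0,np.sin(th)]);n=U*np.sin(th)+np.array([0,0,np.cos(th)])
    q=proj("wrist",[HN+v*V+.172*e+s*n for v in (-.113,.113) for s in (.005,-.005)],m); print(th,q.ravel())
g=cv2.cvtColor(w,cv2.COLOR_BGR2GRAY).astype(int)
c=g[240:300,105:112].mean(1); d=np.diff(c); print("top",240.5+d.argmax(),"bot",240.5+d.argmin(), "left x",[int((g[r,70:130]>180).argmax()+70) for r in (270,274,278)])
cv2.imwrite("pics/"+sys.argv[1],cv2.resize(w[245:300,80:240],None,fx=5,fy=5,interpolation=cv2.INTER_CUBIC))
E
python3 chk.py w11.png
```

```text
clock 16.45 th 0.804 r 0.2115 lat 0.0002 tilt 0.396 F [-2.9  0.4 -0. ] w 0.327 J [-0.7  0.1  0.3  2.2  0.2  0.5  1.1]
0.735 [ 89.6 266.3  90.6 249.5 467.5 266.3 466.5 249.5]
0.785 [ 89.3 280.8  89.7 264.  467.8 280.7 467.4 263.9]
0.835 [ 89.4 295.2  89.3 278.4 467.8 295.1 467.8 278.4]
top 261.5 bot 280.5 left x [92, 92, 94]
```

View pics/w11.png

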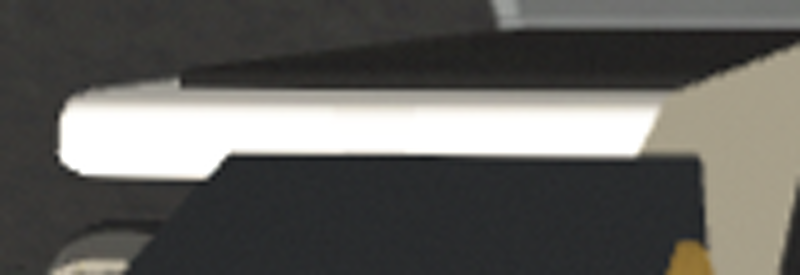

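The wrist image now gives about 0.78 and kinematics about 0.80 (about 0.795 once corrected for the bar's seat), so they straddle 0.785. One last hold and a whole-scene look.

Call:
play_rows(rows=[[0, 0, 0, 0, 0, 0, 1], [0, 0, 0, 0, 0, 0, 1], [0, 0, 0, 0, 0, 0, 1]])

```text
clock: 16.8
position: [0.5123, 0.1443, 0.2199]
ee_rot: [1.89, 2.13, 0.427]
force: [-3.0, 0.8, 0.7]
width: 0.325
```

```bash
python3 chk.py w12.png; python3 - <<'E'
from h import *
lidstate(); cv2.imwrite("pics/s12.png",get_image("side"))
E
```

```text
clock 16.8 th 0.803 r 0.2115 lat 0.0002 tilt 0.396 F [-3.   0.8  0.7] w 0.325 J [-0.7  0.1  0.3  2.2  0.2  0.5  1.1]
0.735 [ 89.6 266.4  90.6 249.6 467.5 266.4 466.5 249.6]
0.785 [ 89.3 280.9  89.7 264.  467.8 280.8 467.4 264. ]
0.835 [ 89.4 295.2  89.3 278.5 467.7 295.2 467.8 278.5]
top 261.5 bot 280.5 left x [92, 92, 94]
clock 16.85 th 0.803 r 0.2115 lat 0.0002 tilt 0.396 F [-3.4  1.1 -0.1] w 0.322 J [-0.71  0.08  0.26  2.16  0.21  0.53  1.08]
```

View pics/s12.png

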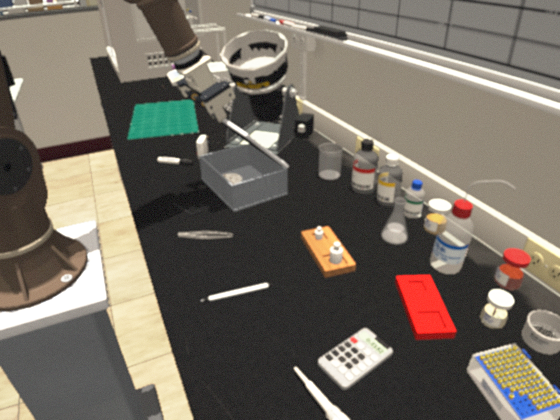

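The arm is steady. The weight stands in the pocket at (336,252), the small weight, pen, forceps and the rest are unmoved, and the lid is held open.

```bash
python3 -c "
from cell import *
print(sign_off())"
```

```text
the job is handed in; nothing more can be done
None
```

The weight now stands upright and released in the larger pocket of the wooden holder. The lid stayed shut for that step. I then lifted the lid by its front grip and handed the job in at about 17 s, with the gripper (20 N) holding it still at about 45°.

- **Final look:** in the last side picture the weight is in the pocket. The small weight, pen, forceps and other items look unmoved. The lid pose and grip opening stayed the same over the last readings.
- **Lid angle:** the checks did not fully agree. At the final pose the arm's own position gives about 0.80 rad, and the wrist picture about 0.78. Before my last small upward nudge the side picture had suggested a lower angle, about 0.757; I did not repeat that check. My best estimate is 0.785 rad, give or take about 0.02.
- **Force:** setting the weight down gave a brief push of about 37 N vertically (about 39 N in all) through the held weight. I eased off before letting go.

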